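# Make up two chocolate gift trays

## Task

Make up the two gift trays from the stock on the counter: the long narrow tray gets the slim carton of chocolate sticks, lying along its long compartment, and the tall jar in its short compartment; the broad tray gets the round tin in its wider compartment and the short jar in its narrower compartment. Everything must stand right way up, flat on the tray's floor. The square praline carton stays in the stock, and leave the bell and the ribbon spool where they are.

Things in the scene. Friction and masses are not known exactly. Their poses are not given: they have to be found in the camera images.
- long_tray: Fixed. Open kraft-board tray, 18 mm high, floor and walls 4 mm thick. Long and narrow: 224 mm in x, 76 mm in y. A divider makes a long compartment (inside 140 x 68 mm, centre at x = -38 mm, y = 0 in the tray's frame) and a short one (inside 72 x 68 mm, centre at x = +72 mm, y = 0); x points from the long to the short one. Origin: centre of the underside; z up.
- broad_tray: Fixed. Open kraft-board tray, 18 mm high, floor and walls 4 mm thick. Broad: 180 mm in x, 100 mm in y. A divider makes a wider compartment (inside 100 x 92 mm, centre at x = -36 mm, y = 0 in the tray's frame) and a narrower one (inside 68 x 92 mm, centre at x = +52 mm, y = 0); x points from the wider to the narrower one. Origin: centre of the underside; z up.
- stick_carton: Slim carton of chocolate sticks, cream with a brown band round it near one end; 116 mm along its x, 34 mm along its y, 52 mm high; loose, about 0.12 kg. Either end may point either way in the tray. Origin: centre of the underside; z up.
- tall_jar: Tall jar of chocolate spread: brown, paper label, brass lid; slender straight cylinder 40 mm across, 84 mm high; loose, about 0.18 kg. Origin: centre of the underside; z up.
- short_jar: Short jar of chocolate spread, same look as the tall one but squat: straight cylinder 50 mm across, 56 mm high; loose, about 0.16 kg. Origin: centre of the underside; z up.
- tin: Round metal tin with a paper disc on its lid; cylinder 66 mm across (lid 67 mm), 48 mm high; loose, about 0.15 kg. Origin: centre of the underside; z up.
- praline_carton: Square praline carton, cream with a crossed brown ribbon, 54 x 54 mm, 50 mm high; loose. Not wanted: it stays where it stands in the stock. Origin: centre of the underside; z up.
- bell: Steel counter bell, 72 mm across, 47 mm high; loose bystander, leave it. Origin: centre of the underside; z up.
- ribbon_spool: Lying spool of lilac ribbon, 54 mm across, 28 mm high; loose bystander beyond the middle of the counter, leave it. Origin: centre of the underside; z up.

How it is judged:
By the outcome, as a careful person would: the job done as asked, in the order asked, and still so for the second after the job is handed in, with the robot touching nothing.
It also fails if it takes over 112 s, if anything falls off the work surface, if the arm or the gripper's body presses on something with over 40 N, if the wrist force passes 120 N, or if a joint passes its speed limit or range.

## Robot

A 6-joint arm with a two-finger parallel gripper is mounted at the origin on the work surface. World frame = base frame: x ahead of the robot, y to its left, z up, the work surface at z = 0. Lengths are in m, angles in rad, forces in N, time in s.
With the tool pointing down it reaches from about 0.375 to 0.825 m from the base axis. Payload 5.5 kg.
Tool frame: the origin (TCP) lies at the very end of the fingers, on their centre line; the grasp point (between the pads) lies 19 mm behind it (arm.tcp_to_grasp is the z of the grasp point in the tool frame, in m); z points along the fingers, y is the line along which they close (so a half turn about z gives the same grasp; the last joint's range is limited). The gripper opens to 85 mm and grips with 20 to 120 N. Pads are 22 mm wide; open, the fingers measure 114 mm over their backs; the gripper's body (76 mm by 85 mm) begins 54 mm behind the grasp point. The pads swing forward as they close: fully open they stand 13 mm farther back than shut.
Start: joints at [-1.348, 0.314, -0.047, 1.21, 0, 1.571], TCP at [0.133, -0.585, 0.231] pointing down, gripper open.
Joint ranges: [-2.67, 2.67], [-0.69, 1.73], [-1.03, 1.25], [-2.08, 2.16], [-1.42, 1.45], [-3.14, 3.14]. Speed limits (rad/s): [2.39, 2.39, 3.01, 3.14, 3.14, 3.14].

## Interface

Orientations are given as a unit quaternion [w, x, y, z].
In Python, from cell import arm gives the robot as it stands.
- The arm moves only by the tool drive_tool, never from a script. Its argument "increments" is a list that holds one entry, the list of rows, each a list of 7 numbers: the opening, from 0 (shut) to 1 (fully open), then the shift along the tool's x, y, z in cm, then the turn, a rotation vector about the tool's x, y, z in rad. In form: [[[claw, tx, ty, tz, ax, ay, az], ...]]. A call has 1 to 12 rows; each row shifts and turns the commanded pose from where the row before left it, along the tool's axes as they then stand; what a row does not reach is not made up. A row lasts 1/8 s, in which the tool goes at most 62.5 mm and 10.7 degrees, less where a joint would pass 70% of its speed; a pose out of reach is approached as far as the arm can. A call with a gripper value outside its range is refused whole. The fingers move at their own pace and stop on an object; "newtons" is the grip in N (left out, the last holds). Time passes only in rows, so rows that do not move let the fingers close. It gives the time, the measured TCP pose, the force, the opening and the grip force at its end, in the units of the state.
- arm.observe(): the state, without advancing time (a new reading comes with each control period).
- arm.camera(name): name is "scene" or "top" or "wrist"; returns the picture (480x640x3 uint8, red, green, blue); there is no depth.
- arm.calibration(name): a dict with "vertical_fov" (degrees; the focal length in pixels is half the picture's height over the tangent of half this angle, whatever the lens; pixels are square), "cx", "cy" (the principal point, pixels), "k1" (the pictures are not rectified: a ray, as slopes to the right and down, at radius r is drawn at 1 + k1 r^2 times it, then the intrinsics apply), "rvec" (rotation vector, rad) and "tvec" (3), from world to camera coordinates, as OpenCV has them; the wrist camera has in their place "tool_from_camera" (4x4, takes a point from camera to tool coordinates, whose origin is the TCP and whose axes are the flange's). Camera axes: x right, y down, z forward; pixel columns grow to the right and rows downward; lengths in m; the calibration is good to about 2 mm. A picture is of the moment at which its call begins: read the wrist's pose just before it. calibration takes no time and is no camera call.
- arm.hand_in(): hands the job in; it is judged then, once.
Trained networks look in the newest picture that a camera, given by its name, has taken for a name from the list of things; names that differ only in an ending like _2 or _b are one class to them, and where a whole thing is asked for, a point or a joint stands for the part that bears it (a point fixed in the world has none). Each returns a list of dicts, best first, with "confidence" (0 to 1); they miss things now and then, are a little off and sometimes report something else, mostly with a low value. They report only what shows in the picture. A call takes as long as a camera call.
- arm.regions_of(target, camera): "region" (480x640 bool, what is visible of it) and "pixel" ([column, row] in pixels, amid what is visible of it).
The state is a dict: "t": time; "joint_positions": joint angles; "dq": joint speeds; "effort": joint torques, N m; "position": TCP position; "tcp_rot": TCP orientation; "force": force on the tool from outside, world axes, zero at the start; "wrist_torque": the same for the moment, N m; "grip_width": finger opening in m; "gripper_force": force on a finger pad.
Only numpy, scipy, OpenCV 4.12 (cv2) and the standard library are available. Lean on these libraries where they do the work, as an engineer would, in place of code of your own. Each camera call takes 0.05 s, during which the arm holds its last target. There are 200 camera calls.

## Working session

There is one attempt and no reset: what is moved stays moved. The work goes in short steps, Python scripts to look and compute and a tool call to move; the robot and the scene stay as the last step left them, time stands still between calls to the robot, and variables do not carry over. Pictures are saved under pics/ and viewed, at most 14 in all, crops included, and the job is handed in when it is done.

Besides the shell and the picture viewer there is one more tool, called as name(argument=value, ...) on one line, values as JSON. drive_tool: Moves the arm, as the interface text tells. Its arguments: {"type":"object","properties":{"increments":{"type":"array"},"newtons":{"type":"number"}},"required":["increments"]}

```bash
ls; mkdir -p pics
python3 - <<'E'
from cell import arm
import cv2,numpy as np
s=arm.observe();print({k:np.round(v,3) for k,v in s.items()},arm.tcp_to_grasp)
for n in("scene","top"):
    cv2.imwrite(f"pics/{n}0.png",arm.camera(n)[:,:,::-1])
    print(n,arm.calibration(n))
print(arm.calibration("wrist"))
E
```

```text
pics
{'t': np.float64(0.0), 'joint_positions': array([-1.348,  0.314, -0.048,  1.21 , -0.   ,  1.571]), 'dq': array([ 0.   ,  0.001, -0.001, -0.   , -0.   ,  0.   ]), 'effort': array([ 1.0000e-03, -5.3960e+01,  3.3974e+01,  1.9000e-02,  0.0000e+00,
        0.0000e+00]), 'position': array([ 0.132, -0.585,  0.23 ]), 'tcp_rot': array([-0.001,  0.994,  0.111, -0.   ]), 'force': array([0.341, 0.603, 0.575]), 'wrist_torque': array([ 0.034, -0.005, -0.038]), 'gripper_force': np.float64(0.0), 'grip_width': np.float64(0.085)} -0.0187
scene {'vertical_fov': 45.46103818970039, 'cx': 322.53790637500055, 'cy': 247.2029203825096, 'k1': -0.18795023712365427, 'rvec': array([ 2.3016709 ,  1.34812911, -0.36895677]), 'tvec': array([-0.20657048, -0.484698  ,  1.58195307])}
top {'vertical_fov': 51.05424942383435, 'cx': 322.41816279181285, 'cy': 240.14316946135816, 'k1': -0.1340005285003111, 'rvec': array([ 2.13426671, -2.11475211,  0.20003566]), 'tvec': array([-0.10171708,  0.58320427,  0.94950769])}
{'vertical_fov': 68.78027239257183, 'cx': 316.5329341188162, 'cy': 235.83854075810805, 'k1': -0.00043329754488096865, 'tool_from_camera': array([[ 1.60296733e-04, -9.50606799e-01, -3.10397630e-01,
         7.84940794e-02],
       [ 9.99999791e-01,  3.46568707e-04, -5.44958639e-04,
         4.94878215e-04],
       [ 6.25615493e-04, -3.10397478e-01,  9.50606656e-01,
        -1.42677207e-01],
       [ 0.00000000e+00,  0.00000000e+00,  0.00000000e+00,
         1.00000000e+00]])}
```

View pics/scene0.png

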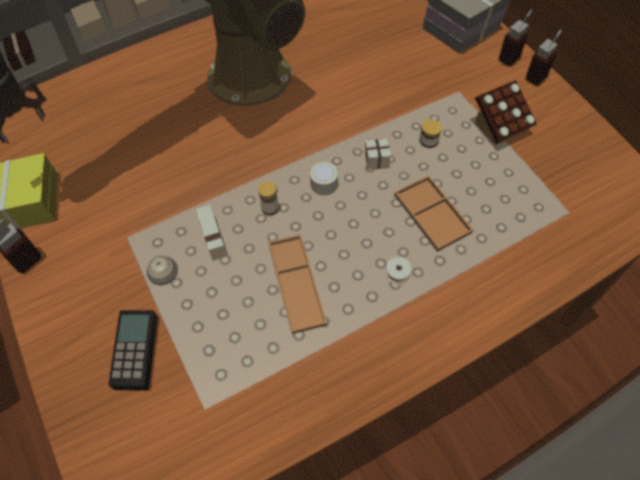

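View pics/top0.png

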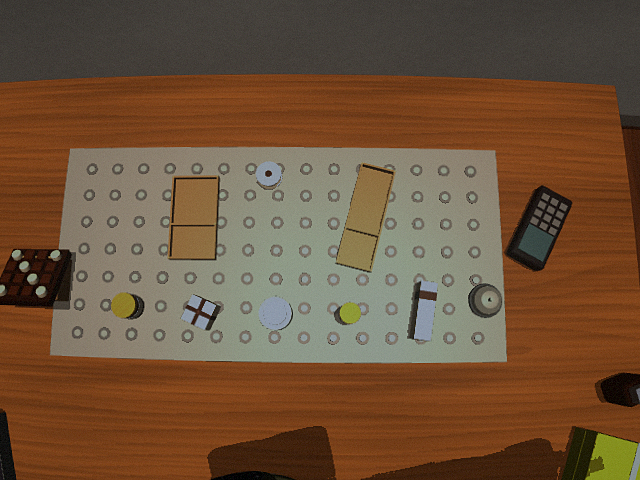

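The scene view shows the trays, stock, bell (162,270) and spool (398,268). In the top view, the jars are at (126,305) and (348,313), the praline at (200,312), the tin at (275,313), the stick carton at (424,310), the broad tray at (194,218) and the long tray at (365,218). Next I'll fit poses to the network silhouettes.

```bash
cat > h.py <<'E'
from cell import arm
import cv2,numpy as np
from scipy.optimize import minimize
from scipy.spatial.transform import Rotation as R
BOX={'long_tray':(.224,.076,.018),'broad_tray':(.18,.1,.018),'stick_carton':(.116,.034,.052),'praline_carton':(.054,.054,.05)}
CYL={'tall_jar':(.04,.084),'short_jar':(.05,.056),'tin':(.0665,.048),'bell':(.072,.047),'ribbon_spool':(.054,.028)}
def extr(cam):
    c=arm.calibration(cam)
    if cam!='wrist': return c,cv2.Rodrigues(c['rvec'])[0],np.array(c['tvec'])
    s=arm.observe(); q=s['tcp_rot']; T=np.eye(4); T[:3,:3]=R.from_quat([q[1],q[2],q[3],q[0]]).as_matrix(); T[:3,3]=s['position']
    W=np.linalg.inv(T@c['tool_from_camera']); return c,W[:3,:3],W[:3,3]
def proj(P,e):
    c,Rm,t=e; p=P@Rm.T+t; s=p[:,:2]/p[:,2:]; s=s*(1+c['k1']*(s**2).sum(1,keepdims=True))
    return s*240/np.tan(np.radians(c['vertical_fov'])/2)+[c['cx'],c['cy']]
def unproj(px,z,e):
    c,Rm,t=e; d=(np.array(px,float)-[c['cx'],c['cy']])/(240/np.tan(np.radians(c['vertical_fov'])/2)); s=d.copy()
    for _ in range(20): s=d/(1+c['k1']*(s@s))
    r=Rm.T@np.array([*s,1]); o=-Rm.T@t; return o+r*(z-o[2])/r[2]
def pts(n,x,y,yaw,z0=0):
    if n in BOX:
        a,b,h=BOX[n]; P=np.array([[i*a/2,j*b/2] for i in(-1,1) for j in(-1,1)])
    else:
        d,h=CYL[n]; t=np.linspace(0,2*np.pi,40); P=np.c_[np.cos(t),np.sin(t)]*d/2
    c,s=np.cos(yaw),np.sin(yaw); P=P@np.array([[c,s],[-s,c]])+[x,y]
    return np.vstack([np.c_[P,np.full(len(P),z0+z)] for z in(0,h)])
def fit(n,masks,z0=0,yaws=None):
    "masks: list of (mask,extr)"
    F=4; M=[(cv2.resize(m.astype(np.float32),None,fx=F,fy=F,interpolation=cv2.INTER_LINEAR)>.5,e) for m,e in masks]
    def cost(v):
        J=0
        for m,e in M:
            h=cv2.convexHull(((proj(pts(n,*v,z0),e)+.5)*F*16).astype(np.int32)); im=np.zeros(m.shape,np.uint8)
            cv2.fillConvexPoly(im,h,1,shift=4); im=im>0
            J+=1-(im&m).sum()/max(1,(im|m).sum())
        return J/len(M)
    m,e=masks[0]; r,c=np.nonzero(m); p=unproj([c.mean(),r.mean()],z0+.02,e)
    best=None
    for y in (yaws if yaws is not None else (np.arange(0,np.pi,np.pi/8) if n in BOX else [0])):
        o=minimize(cost,[p[0],p[1],y],method='Nelder-Mead',options=dict(initial_simplex=np.array([p[0],p[1],y])+np.array([[0,0,0],[.015,0,0],[0,.015,0],[0,0,.25]]),xatol=1e-4,fatol=1e-4))
        if best is None or o.fun<best.fun: best=o
    return best
E
cat > m.py <<'E'
from h import *
E_={c:extr(c) for c in('top','scene')}
for c in E_: arm.camera(c)
for n in list(BOX)+list(CYL):
    ms=[]
    for c in E_:
        r=arm.regions_of(n,c)
        print(n,c,[(round(d['confidence'],2),np.round(d['pixel']).tolist(),int(d['region'].sum())) for d in r[:3]])
        if r: ms.append((r[0]['region'],E_[c]))
    for k in ([ms] + [[m] for m in ms]):
        o=fit(n,k); print('   ',np.round(o.x,4),round(o.fun,3))
print(arm.observe()['t'])
E
python3 m.py
```

```text
long_tray top [(0.59, [365.0, 216.0], 3790)]
long_tray scene [(0.6, [297.0, 285.0], 3323)]
    [ 0.6437 -0.1881 -0.2498] 0.043
    [ 0.6446 -0.1871 -0.2455] 0.022
    [ 0.6418 -0.1887  2.8964] 0.034
broad_tray top [(0.92, [192.0, 219.0], 4121)]
broad_tray scene [(0.93, [435.0, 211.0], 3074)]
    [0.6396 0.1772 3.1459] 0.037
    [0.6417 0.1781 0.0042] 0.022
    [0.6377 0.1765 0.0007] 0.023
stick_carton top [(0.59, [424.0, 308.0], 1241)]
stick_carton scene [(0.64, [210.0, 230.0], 866), (0.57, [269.0, 196.0], 545)]
    [ 0.4465 -0.302  -0.1427] 0.093
    [ 0.4474 -0.3011  2.9809] 0.056
    [ 0.4419 -0.3026 -0.1111] 0.074
praline_carton top [(0.77, [197.0, 312.0], 906)]
praline_carton scene [(0.61, [375.0, 154.0], 676)]
    [ 0.4383  0.1476 -0.4249] 0.076
    [0.439  0.1486 1.1396] 0.038
    [ 0.4366  0.1467 -0.4303] 0.069
tall_jar top []
tall_jar scene [(0.94, [268.0, 199.0], 558), (0.49, [431.0, 134.0], 540), (0.41, [160.0, 269.0], 743)]
    [ 0.4358 -0.1514 -0.1338] 0.041
    [ 0.4358 -0.1514 -0.1338] 0.041
short_jar top [(0.87, [127.0, 302.0], 720)]
short_jar scene [(0.71, [429.0, 133.0], 495)]
    [0.4482 0.3003 0.0267] 0.099
    [0.4502 0.3021 0.0793] 0.059
    [ 0.4465  0.2998 -0.1297] 0.069
tin top [(0.95, [279.0, 313.0], 941)]
tin scene [(0.6, [325.0, 182.0], 761), (0.27, [431.0, 133.0], 527)]
    [ 0.4401 -0.004   0.1989] 0.076
    [ 0.4406 -0.003   0.1425] 0.036
    [ 0.4378 -0.0056  0.1678] 0.086
bell top [(0.72, [485.0, 303.0], 905)]
bell scene [(0.61, [162.0, 270.0], 750)]
    [ 0.4696 -0.4373 -0.0287] 0.289
    [ 0.4682 -0.4258  0.0841] 0.254
    [ 0.4689 -0.4385  0.4347] 0.313
ribbon_spool top []
ribbon_spool scene [(0.73, [162.0, 269.0], 697), (0.69, [398.0, 269.0], 585)]
    [ 0.4721 -0.4397  0.2847] 0.188
    [ 0.4721 -0.4397  0.2847] 0.188
1.1
```

```bash
cat > go.py <<'E'
import sys
from h import *
def go(x,y,z,yaw):
    s=arm.observe(); q=s['tcp_rot']; T=R.from_quat([q[1],q[2],q[3],q[0]])
    best=None
    for k in(0,np.pi):
        G=R.from_euler('z',yaw+k)*R.from_euler('x',np.pi)
        rv=(T.inv()*G).as_rotvec()
        if best is None or np.linalg.norm(rv)<np.linalg.norm(best[0]): best=(rv,G)
    rv,G=best; d=G.inv().apply(np.array([x,y,z])-s['position'])*100
    print('turn',np.round(rv,3),'then shift cm',np.round(d,2),'| at',np.round(s['position'],4),'t',round(s['t'],2),'w',round(s['grip_width'],4),'q6',round(s['joint_positions'][5],2))
if __name__=='__main__': go(*map(float,sys.argv[1:5]))
E
python3 go.py .4465 -.302 .2 -.14
```

```text
turn [-0.     0.     0.363] then shift cm [ 27.13 -32.42   3.13] | at [ 0.1326 -0.5851  0.2313] t 1.1 w 0.0855 q6 1.57
```

drive_tool(increments=[[[1,0,0,0,0,0,0.121],[1,0,0,0,0,0,0.121],[1,0,0,0,0,0,0.121],[1,3,-3.6,0.3,0,0,0],[1,3,-3.6,0.3,0,0,0],[1,3,-3.6,0.3,0,0,0],[1,3,-3.6,0.3,0,0,0],[1,3,-3.6,0.3,0,0,0],[1,3,-3.6,0.3,0,0,0],[1,3,-3.6,0.3,0,0,0],[1,3,-3.6,0.3,0,0,0],[1,3,-3.6,0.3,0,0,0]]])

```text
t: 2.6
position: [0.4463, -0.301, 0.2044]
tcp_rot: [0.0, 0.998, -0.07, 0.0]
force: [0.4, -0.5, 0.6]
grip_width: 0.0855
gripper_force: 0.0
```

drive_tool(increments=[[[1,0,0,0,0,0,0]]])

```text
t: 2.72
position: [0.447, -0.3001, 0.2041]
tcp_rot: [-0.0, 0.998, -0.068, 0.0]
force: [0.3, -0.2, -0.5]
grip_width: 0.0853
gripper_force: 0.0
```

```bash
cat > w.py <<'E'
import sys
from h import *
n=sys.argv[1]; z0=float(sys.argv[2]) if len(sys.argv)>2 else 0
e=extr('wrist'); im=arm.camera('wrist')
if len(sys.argv)>3: cv2.imwrite('pics/'+sys.argv[3],im[:,:,::-1])
for d in arm.regions_of(n,'wrist')[:2]:
    o=fit(n,[(d['region'],e)],z0); r,c=np.nonzero(d['region'])
    print(n,round(d['confidence'],2),np.round(d['pixel']),'bbox',c.min(),c.max(),r.min(),r.max(),np.round(o.x,4),'err',round(o.fun,3))
E
python3 go.py .4465 -.302 .2 -.14; python3 w.py stick_carton 0 w1.png
```

```text
turn [-0.001 -0.     0.004] then shift cm [-0.03  0.2   0.41] | at [ 0.447  -0.3001  0.2041] t 2.73 w 0.0853 q6 2.69
stick_carton 0.7 [316. 210.] bbox 298 340 147 281 [ 0.4441 -0.3017 -0.1515] err 0.028
```

View pics/w1.png

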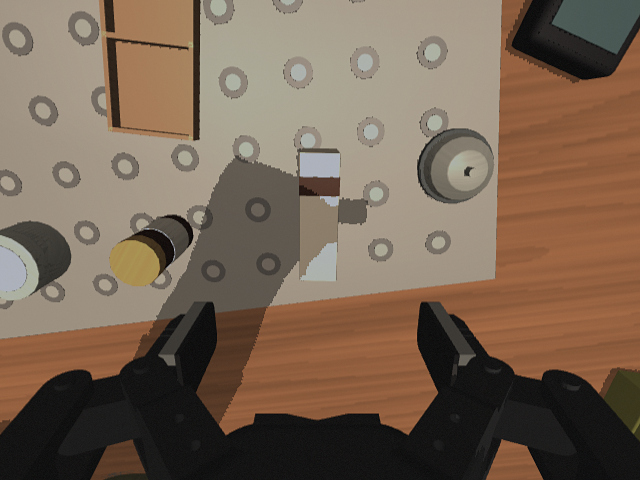

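The wrist view shows the carton at (319,215), clear of the bell (455,165), and the fit is good. Joint 6 would come close to its limit at the tray, so I'm making a half turn first.

drive_tool(increments=[[[1,0,0,0,0,0,-0.18],[1,0,0,0,0,0,-0.18],[1,0,0,0,0,0,-0.18],[1,0,0,0,0,0,-0.18],[1,0,0,0,0,0,-0.18],[1,0,0,0,0,0,-0.18],[1,0,0,0,0,0,-0.18],[1,0,0,0,0,0,-0.18],[1,0,0,0,0,0,-0.18],[1,0,0,0,0,0,-0.18],[1,0,0,0,0,0,-0.18],[1,0,0,0,0,0,-0.18]]])

```text
t: 4.32
position: [0.4441, -0.3033, 0.2045]
tcp_rot: [0.0, 0.53, 0.848, -0.0]
force: [-0.6, -1.0, 0.1]
grip_width: 0.0854
gripper_force: 0.0
```

drive_tool(increments=[[[1,0,0,0,0,0,-0.18],[1,0,0,0,0,0,-0.18],[1,0,0,0,0,0,-0.18],[1,0,0,0,0,0,-0.18],[1,0,0,0,0,0,-0.18],[1,0,0,0,0,0,-0.06],[1,0,0,0,0,0,0],[1,0,0,0,0,0,0]]])

```text
t: 5.32
position: [0.4446, -0.3027, 0.2044]
tcp_rot: [-0.0, 0.082, 0.997, -0.0]
force: [0.2, 0.1, 0.7]
grip_width: 0.0855
gripper_force: 0.0
```

```bash
python3 w.py stick_carton; python3 go.py .4441 -.3017 .024 -.1515
```

```text
stick_carton 0.62 [317. 212.] bbox 297 338 145 278 [ 0.4432 -0.302  -0.1513] err 0.022
turn [-0.     0.    -0.012] then shift cm [ 0.09  0.06 18.04] | at [ 0.4449 -0.3024  0.2044] t 5.42 w 0.0853 q6 -0.43
```

drive_tool(increments=[[[1,0.1,0.1,3,0,0,-0.012],[1,0,0,4,0,0,0],[1,0,0,4,0,0,0],[1,0,0,4,0,0,0],[1,0,0,2,0,0,0],[1,0,0,1,0,0,0],[1,0,0,0,0,0,0],[1,0,0,0,0,0,0]]])

```text
t: 6.42
position: [0.4452, -0.3015, 0.0253]
tcp_rot: [0.001, 0.075, 0.997, -0.0]
force: [0.4, 0.2, 1.6]
grip_width: 0.0851
gripper_force: 0.0
```

drive_tool(increments=[[[0,0,0,0,0,0,0],[0,0,0,0,0,0,0],[0,0,0,0,0,0,0],[0,0,0,0,0,0,0],[0,0,0,0,0,0,0],[0,0,0,0,0,0,0],[0,0,0,0,0,0,0],[0,0,0,0,0,0,0]]], newtons=35)

```text
t: 7.42
position: [0.4447, -0.3012, 0.0247]
tcp_rot: [0.0, 0.075, 0.997, -0.0]
force: [-1.3, 0.5, 5.4]
grip_width: 0.0333
gripper_force: 35.9
```

drive_tool(increments=[[[0,0,0,-1,0,0,0],[0,0,0,-3,0,0,0],[0,0,0,-4,0,0,0],[0,0,0,-4,0,0,0],[0,0,0,0,0,0,0]]])

```text
t: 8.05
position: [0.4464, -0.3022, 0.1478]
tcp_rot: [0.003, 0.075, 0.997, -0.001]
force: [1.5, -0.0, -0.5]
grip_width: 0.0335
gripper_force: 35.2
```

```bash
python3 go.py .6806 -.1974 .144 -.2475; python3 w.py long_tray
```

```text
turn [-0.002  0.006  0.098] then shift cm [-20.14  15.9    0.38] | at [ 0.4464 -0.3022  0.1478] t 8.05 w 0.0335 q6 -0.45
long_tray 0.65 [480. 331.] bbox 422 535 284 479 [ 0.642  -0.1876 -0.2337] err 0.54
```

drive_tool(increments=[[[0,0,0,0,0,0,0.098],[0,-2.2,1.8,0,0,0,0],[0,-2.2,1.8,0,0,0,0],[0,-2.2,1.8,0,0,0,0],[0,-2.2,1.8,0,0,0,0],[0,-2.2,1.8,0,0,0,0],[0,-2.2,1.8,0,0,0,0],[0,-2.2,1.8,0,0,0,0],[0,-2.2,1.6,0,0,0,0],[0,-2.2,1.6,0,0,0,0],[0,0,0,0,0,0,0],[0,0,0,0,0,0,0]]])

```text
t: 9.65
position: [0.6737, -0.1961, 0.1424]
tcp_rot: [-0.002, 0.124, 0.992, 0.0]
force: [-0.2, -0.4, -1.7]
grip_width: 0.0333
gripper_force: 35.2
```

```bash
python3 go.py .6806 -.1974 .03 -.2475; python3 w.py long_tray 0 w2.png
```

```text
turn [-0.    -0.003 -0.   ] then shift cm [-0.71  0.04 11.24] | at [ 0.6737 -0.1961  0.1424] t 9.65 w 0.0333 q6 -0.04
long_tray 0.81 [318.  94.] bbox 261 373 20 187 [ 0.5204 -0.158   2.8952] err 0.148
long_tray 0.17 [592. 226.] bbox 548 639 192 266 [0.7561 0.1054 1.1736] err 0.367
```

View pics/w2.png

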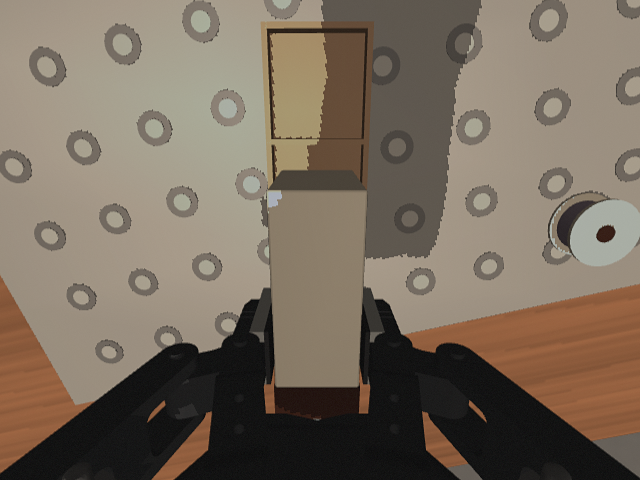

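The carton sits squarely above the long compartment: the tray's axis is at column 318 and the carton spans 270–365. The short compartment is at (318,85). Lowering now.

drive_tool(increments=[[[0,-0.7,0,1,0,0,0],[0,0,0,3,0,0,0],[0,0,0,3,0,0,0],[0,0,0,2,0,0,0],[0,0,0,1,0,0,0],[0,0,0,0.5,0,0,0],[0,0,0,0.5,0,0,0],[0,0,0,0,0,0,0],[0,0,0,0,0,0,0]]])

```text
t: 10.88
position: [0.6823, -0.1982, 0.035]
tcp_rot: [0.0, 0.124, 0.992, -0.0]
force: [-0.2, -0.1, -0.9]
grip_width: 0.0336
gripper_force: 35.2
```

```bash
python3 go.py .6806 -.1974 .029 -.2475
```

```text
turn [-0.     0.001 -0.   ] then shift cm [0.18 0.03 0.6 ] | at [ 0.6823 -0.1982  0.035 ] t 10.88 w 0.0336 q6 -0.03
```

drive_tool(increments=[[[0,0,0,0.2,0,0,0],[0,0,0,0.2,0,0,0],[0,0,0,0.15,0,0,0],[0,0,0,0.05,0,0,0],[0,0,0,0,0,0,0],[0,0,0,0,0,0,0]]])

```text
t: 11.62
position: [0.6819, -0.198, 0.0287]
tcp_rot: [0.0, 0.124, 0.992, -0.0]
force: [-2.0, 0.1, 5.3]
grip_width: 0.0335
gripper_force: 36.0
```

drive_tool(increments=[[[0.5,0,0,0,0,0,0],[0.7,0,0,0,0,0,0],[0.8,0,0,0,0,0,0],[1,0,0,0,0,0,0],[1,0,0,0,0,0,0],[1,0,0,-2,0,0,0],[1,0,0,-4,0,0,0],[1,0,0,-4,0,0,0],[1,0,0,-4,0,0,0],[1,0,0,-2,0,0,0],[1,0,0,0,0,0,0]]])

```text
t: 13.0
position: [0.6835, -0.1985, 0.1921]
tcp_rot: [0.003, 0.124, 0.992, -0.0]
force: [0.0, -0.1, -0.4]
grip_width: 0.0856
gripper_force: 0.0
```

```bash
python3 w.py stick_carton .004; python3 go.py .4358 -.1514 .19 -.2475
```

```text
stick_carton 0.59 [315. 212.] bbox 294 339 142 283 [ 0.6804 -0.1986 -0.2488] err 0.028
turn [-0.  0. -0.] then shift cm [24.99 -1.51 -0.15] | at [ 0.6818 -0.198   0.1885] t 13.1 w 0.0851 q6 -0.03
```

drive_tool(increments=[[[1,2.8,-0.2,0,0,0,0],[1,2.8,-0.2,0,0,0,0],[1,2.8,-0.2,0,0,0,0],[1,2.8,-0.2,0,0,0,0],[1,2.8,-0.2,0,0,0,0],[1,2.8,-0.2,0,0,0,0],[1,2.8,-0.2,0,0,0,0],[1,2.8,-0.1,0,0,0,0],[1,2.6,0,0,0,0,0],[1,0,0,0,0,0,0],[1,0,0,0,0,0,0]]])

```text
t: 14.48
position: [0.4363, -0.1514, 0.1879]
tcp_rot: [-0.0, 0.124, 0.992, 0.0]
force: [0.4, -0.1, -0.5]
grip_width: 0.0855
gripper_force: 0.0
```

```bash
python3 w.py tall_jar 0 w3.png; python3 go.py .4358 -.1514 .035 -.2475
```

```text
tall_jar 0.98 [320. 227.] bbox 292 345 189 260 [ 0.4365 -0.1505  0.3513] err 0.033
turn [ 0.  0. -0.] then shift cm [ 8.00e-02 -1.00e-02  1.53e+01] | at [ 0.4366 -0.1514  0.188 ] t 14.57 w 0.0853 q6 -0.09
```

View pics/w3.png

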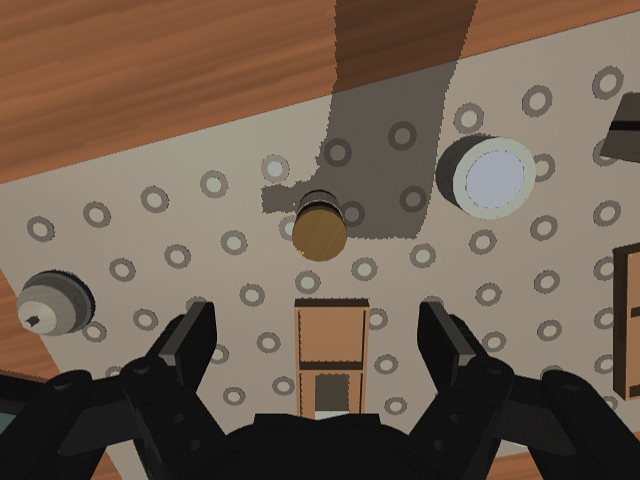

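The tall jar at (319,225) is centred between the fingers, with the tin off at (487,175). Descending to grip it.

drive_tool(increments=[[[1,0,-0.1,3,0,0,0],[1,0,0,4,0,0,0],[1,0,0,4,0,0,0],[1,0,0,3,0,0,0],[1,0,0,1.3,0,0,0],[1,0,0,0,0,0,0],[1,0,0,0,0,0,0]]])

```text
t: 15.45
position: [0.4367, -0.1526, 0.0363]
tcp_rot: [0.001, 0.124, 0.992, -0.0]
force: [0.1, 1.4, 0.2]
grip_width: 0.0853
gripper_force: 0.0
```

drive_tool(increments=[[[0,0,0,0,0,0,0],[0,0,0,0,0,0,0],[0,0,0,0,0,0,0],[0,0,0,0,0,0,0],[0,0,0,0,0,0,0],[0,0,0,0,0,0,0],[0,0,0,0,0,0,0]]], newtons=35)

```text
t: 16.32
position: [0.436, -0.1523, 0.0359]
tcp_rot: [0.001, 0.124, 0.992, 0.0]
force: [-0.5, 1.0, 5.5]
grip_width: 0.0393
gripper_force: 34.7
```

drive_tool(increments=[[[0,0,0,-1,0,0,0],[0,0,0,-3,0,0,0],[0,0,0,-3,0,0,0],[0,0,0,-3,0,0,0],[0,0,0,0,0,0,0],[0,0,0,0,0,0,0]]])

```text
t: 17.08
position: [0.4351, -0.1521, 0.1348]
tcp_rot: [-0.0, 0.124, 0.992, 0.0]
force: [-0.4, -0.7, -1.7]
grip_width: 0.0388
gripper_force: 35.5
```

```bash
python3 go.py .5739 -.1705 .04 -.2475
```

```text
turn [ 0.    -0.001 -0.   ] then shift cm [-13.9    1.62   9.48] | at [ 0.4351 -0.1521  0.1348] t 17.07 w 0.0388 q6 -0.09
```

drive_tool(increments=[[[0,-3,0.4,0,0,0,0],[0,-3,0.4,0,0,0,0],[0,-3,0.4,0,0,0,0],[0,-3,0.4,0,0,0,0],[0,-1.9,0,0,0,0,0],[0,0,0,0,0,0,0],[0,0,0,2,0,0,0],[0,0,0,3,0,0,0],[0,0,0,2.5,0,0,0],[0,0,0,1,0,0,0],[0,0,0,0,0,0,0],[0,0,0,0,0,0,0]]])

```text
t: 18.58
position: [0.5748, -0.171, 0.0513]
tcp_rot: [0.001, 0.124, 0.992, -0.0]
force: [0.2, -0.5, -1.2]
grip_width: 0.0395
gripper_force: 35.5
```

```bash
python3 go.py .5739 -.1705 .04 -.2475
```

```text
turn [-0.     0.001 -0.   ] then shift cm [0.1  0.03 1.13] | at [ 0.5748 -0.171   0.0513] t 18.57 w 0.0395 q6 -0.04
```

drive_tool(increments=[[[0,0.1,0,0.4,0,0,0],[0,0,0,0.3,0,0,0],[0,0,0,0.2,0,0,0],[0,0,0,0.2,0,0,0],[0,0,0,0,0,0,0],[0,0,0,0,0,0,0]]])

```text
t: 19.32
position: [0.5733, -0.1706, 0.04]
tcp_rot: [0.0, 0.124, 0.992, -0.0]
force: [-1.7, 1.0, 5.4]
grip_width: 0.0393
gripper_force: 36.0
```

Contact. Release, lift, and check.

drive_tool(increments=[[[0.5,0,0,0,0,0,0],[0.6,0,0,0,0,0,0],[0.8,0,0,0,0,0,0],[1,0,0,0,0,0,0],[1,0,0,0,0,0,0],[1,0,0,-2,0,0,0],[1,0,0,-4,0,0,0],[1,0,0,-4,0,0,0],[1,0,0,-4,0,0,0],[1,0,0,-2,0,0,0],[1,0,0,0,0,0,0],[1,0,0,0,0,0,0]]])

```text
t: 20.82
position: [0.5727, -0.1704, 0.1981]
tcp_rot: [-0.001, 0.124, 0.992, 0.0]
force: [0.2, 0.2, -0.2]
grip_width: 0.0853
gripper_force: 0.0
```

```bash
python3 w.py tall_jar .004; python3 go.py .4400 -.004 .2 0.003
```

```text
tall_jar 0.74 [320. 224.] bbox 290 343 189 258 [ 0.5729 -0.1712  0.3142] err 0.034
turn [ 0.    -0.003 -0.251] then shift cm [13.19 16.67 -0.23] | at [ 0.5724 -0.1703  0.1977] t 20.93 w 0.0852 q6 -0.04
```

drive_tool(increments=[[[1,0,0,0,0,0,-0.125],[1,0,0,0,0,0,-0.125],[1,2,2.5,0,0,0,0],[1,2,2.5,0,0,0,0],[1,2,2.5,0,0,0,0],[1,2,2.5,0,0,0,0],[1,2,2.5,0,0,0,0],[1,2,2.5,0,0,0,0],[1,1.2,1.6,0,0,0,0],[1,0,0,0,0,0,0],[1,0,0,0,0,0,0]]])

```text
t: 22.3
position: [0.4416, -0.0052, 0.1992]
tcp_rot: [0.0, -0.001, 1.0, -0.0]
force: [0.8, 0.3, 0.3]
grip_width: 0.0851
gripper_force: 0.0
```

```bash
python3 w.py tin 0 w4.png; python3 go.py .4400 -.004 .01 0.003
```

```text
tin 0.96 [319. 212.] bbox 280 356 168 248 [ 0.4361 -0.0047  0.1714] err 0.022
turn [-0.     0.    -0.002] then shift cm [ 0.16  0.14 18.92] | at [ 0.4416 -0.0054  0.1992] t 22.4 w 0.0858 q6 -0.01
```

View pics/w4.png

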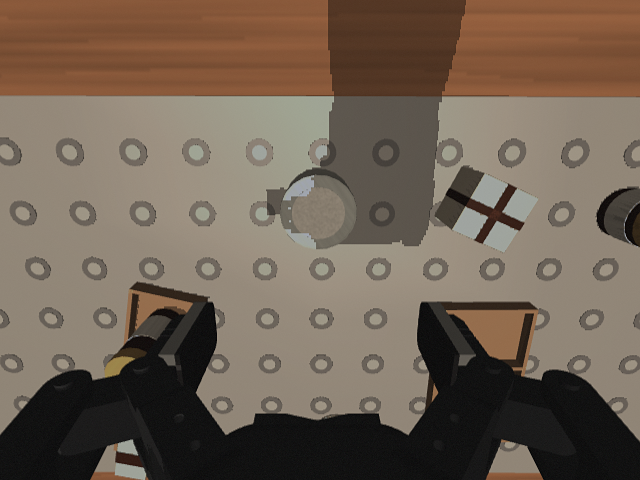

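The tin at (319,210) lies centred between the fingers, and the praline (490,205) and short jar (625,215) are clear.

drive_tool(increments=[[[1,0.4,0.1,3,0,0,0],[1,0,0,4,0,0,0],[1,0,0,4,0,0,0],[1,0,0,2,0,0,0],[1,0,0,1,0,0,0],[1,0,0,0,0,0,0],[1,0,0,0,0,0,0]]])

```text
t: 23.28
position: [0.4379, -0.004, 0.0601]
tcp_rot: [0.001, -0.001, 1.0, -0.0]
force: [0.6, -0.1, 0.5]
grip_width: 0.0849
gripper_force: 0.0
```

```bash
python3 w.py tin 0; python3 go.py .4375 -.0046 .01 0.003
```

```text
tin 0.84 [314. 282.] bbox 250 383 205 347 [ 0.4366 -0.0048  0.2336] err 0.037
turn [-0.     0.002 -0.001] then shift cm [ 0.04 -0.07  5.02] | at [ 0.4379 -0.0039  0.0602] t 23.38 w 0.0855 q6 -0.01
```

drive_tool(increments=[[[1,0.1,-0.1,1.5,0,0,0],[1,0,0,1.5,0,0,0],[1,0,0,1.2,0,0,0],[1,0,0,0.6,0,0,0],[1,0,0,0,0,0,0],[1,0,0,0,0,0,0]]])

```text
t: 24.12
position: [0.4363, -0.0049, 0.0117]
tcp_rot: [0.0, -0.001, 1.0, -0.0]
force: [0.3, 0.8, 1.2]
grip_width: 0.0851
gripper_force: 0.0
```

drive_tool(increments=[[[0,0,0,0,0,0,0],[0,0,0,0,0,0,0],[0,0,0,0,0,0,0],[0,0,0,0,0,0,0],[0,0,0,0,0,0,0]]], newtons=35)

```text
t: 24.75
position: [0.4364, -0.0049, 0.0118]
tcp_rot: [0.0, -0.001, 1.0, -0.0]
force: [-1.3, 1.7, 5.9]
grip_width: 0.0653
gripper_force: 38.3
```

drive_tool(increments=[[[0,0,0,-1,0,0,0],[0,0,0,-3,0,0,0],[0,0,0,-4,0,0,0],[0,0,0,-3,0,0,0],[0,0,0,0,0,0,0],[0,0,0,0,0,0,0]]])

```text
t: 25.5
position: [0.4353, -0.0048, 0.1207]
tcp_rot: [-0.0, -0.001, 1.0, 0.0]
force: [0.1, 0.5, -2.1]
grip_width: 0.0653
gripper_force: 39.5
```

```bash
python3 go.py .6756 .1775 .0135 0.003
```

```text
turn [ 0.    -0.001 -0.001] then shift cm [-24.08  18.16  10.72] | at [ 0.4353 -0.0048  0.1207] t 25.5 w 0.0653 q6 -0.01
```

drive_tool(increments=[[[0,-2.4,1.8,0,0,0,0],[0,-2.4,1.8,0,0,0,0],[0,-2.4,1.8,0,0,0,0],[0,-2.4,1.8,0,0,0,0],[0,-2.4,1.8,0,0,0,0],[0,-2.4,1.8,0,0,0,0],[0,-2.4,1.8,0,0,0,0],[0,-2.4,1.8,0,0,0,0],[0,-2.4,1.8,0,0,0,0],[0,-2.4,1.9,0,0,0,0],[0,0,0,0,0,0,0],[0,0,0,0,0,0,0]]])

```text
t: 27.0
position: [0.674, 0.1761, 0.1193]
tcp_rot: [-0.002, -0.001, 1.0, -0.001]
force: [-0.2, -0.5, -1.6]
grip_width: 0.065
gripper_force: 39.6
```

```bash
python3 go.py .6756 .1775 .016 0.003; python3 w.py broad_tray 0 w5.png
```

```text
turn [-0.001 -0.003 -0.001] then shift cm [-0.16  0.14 10.33] | at [0.674  0.1761 0.1193] t 27.0 w 0.065 q6 0.25
broad_tray 0.76 [317. 144.] bbox 238 397 43 273 [0.6369 0.1762 3.1478] err 0.214
```

View pics/w5.png

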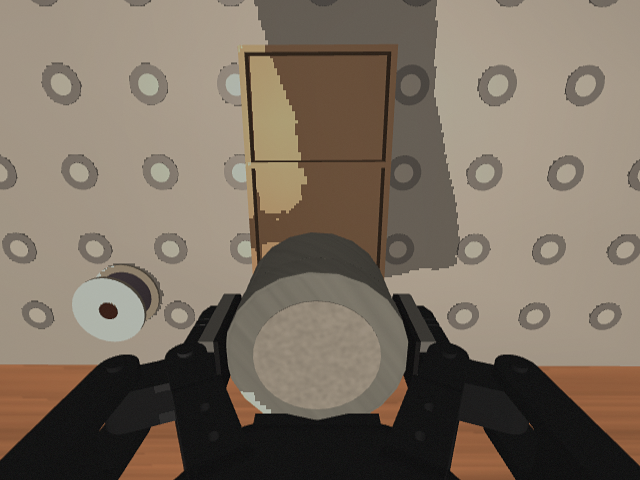

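The tin is held over the wider compartment, with the tray centred at column 318 and the divider at row 160. The spool at (110,310) is clear of the fingers. Lowering.

drive_tool(increments=[[[0,-0.1,0.1,2,0,0,0],[0,0,0,3,0,0,0],[0,0,0,2.5,0,0,0],[0,0,0,1,0,0,0],[0,0,0,0.7,0,0,0],[0,0,0,0,0,0,0],[0,0,0,0,0,0,0]]])

```text
t: 27.98
position: [0.6773, 0.1779, 0.0303]
tcp_rot: [0.001, -0.001, 1.0, 0.0]
force: [-0.1, -0.5, -1.6]
grip_width: 0.0655
gripper_force: 39.6
```

```bash
python3 go.py .6756 .1775 .016 0.003
```

```text
turn [ 0.     0.002 -0.001] then shift cm [ 0.17 -0.04  1.43] | at [0.6773 0.1779 0.0303] t 27.98 w 0.0655 q6 0.25
```

drive_tool(increments=[[[0,0,0,0.5,0,0,0],[0,0,0,0.4,0,0,0],[0,0,0,0.3,0,0,0],[0,0,0,0.1,0,0,0],[0,0,0,0.1,0,0,0],[0,0,0,0,0,0,0],[0,0,0,0,0,0,0]]])

```text
t: 28.85
position: [0.6766, 0.1777, 0.0159]
tcp_rot: [0.0, -0.001, 1.0, 0.0]
force: [-2.0, 0.0, 5.9]
grip_width: 0.065
gripper_force: 40.1
```

drive_tool(increments=[[[0.8,0,0,0,0,0,0],[1,0,0,0,0,0,0],[1,0,0,0,0,0,0],[1,0,0,0,0,0,0],[1,0,0,-1,0,0,0],[1,0,0,-3,0,0,0],[1,0,0,-4,0,0,0],[1,0,0,-4,0,0,0],[1,0,0,-4,0,0,0],[1,0,0,-2,0,0,0],[1,0,0,0,0,0,0],[1,0,0,0,0,0,0]]])

```text
t: 30.35
position: [0.676, 0.1775, 0.1945]
tcp_rot: [-0.001, -0.001, 1.0, -0.0]
force: [-0.1, -0.9, -0.3]
grip_width: 0.0851
gripper_force: 0.0
```

```bash
python3 w.py tin .004; python3 go.py .4483 .3008 .2 0.003
```

```text
tin 0.77 [318. 217.] bbox 278 355 176 258 [0.6768 0.1771 0.1561] err 0.031
turn [-0.001 -0.002 -0.001] then shift cm [22.7  12.41 -0.63] | at [0.6756 0.1774 0.1937] t 30.45 w 0.0851 q6 0.25
```

drive_tool(increments=[[[1,2.5,1.4,0,0,0,0],[1,2.5,1.4,0,0,0,0],[1,2.5,1.4,0,0,0,0],[1,2.5,1.4,0,0,0,0],[1,2.5,1.4,0,0,0,0],[1,2.5,1.4,0,0,0,0],[1,2.5,1.4,0,0,0,0],[1,2.5,1.3,0,0,0,0],[1,2.7,1.3,0,0,0,0],[1,0,0,0,0,0,0],[1,0,0,0,0,0,0]]])

```text
t: 31.82
position: [0.4494, 0.3009, 0.1948]
tcp_rot: [-0.0, -0.001, 1.0, -0.0]
force: [-0.6, -0.5, 1.1]
grip_width: 0.0854
gripper_force: 0.0
```

```bash
python3 w.py short_jar 0; python3 go.py .4483 .3008 .018 0.003
```

```text
short_jar 0.79 [317. 214.] bbox 285 345 180 247 [0.4464 0.2992 0.2082] err 0.022
turn [-0.    -0.    -0.002] then shift cm [ 0.16  0.   17.69] | at [0.4499 0.3008 0.1949] t 31.93 w 0.0853 q6 0.59
```

drive_tool(increments=[[[1,0.3,-0.1,3,0,0,0],[1,0,0,4,0,0,0],[1,0,0,4,0,0,0],[1,0,0,3,0,0,0],[1,0,0,2.5,0,0,0],[1,0,0,1.2,0,0,0],[1,0,0,0,0,0,0],[1,0,0,0,0,0,0]]])

```text
t: 32.92
position: [0.4471, 0.3005, 0.0192]
tcp_rot: [0.001, -0.001, 1.0, 0.0]
force: [-0.3, 0.5, 0.2]
grip_width: 0.0858
gripper_force: 0.0
```

drive_tool(increments=[[[0,0,0,0,0,0,0],[0,0,0,0,0,0,0],[0,0,0,0,0,0,0],[0,0,0,0,0,0,0],[0,0,0,0,0,0,0],[0,0,0,0,0,0,0]]], newtons=35)

```text
t: 33.67
position: [0.4468, 0.3005, 0.0191]
tcp_rot: [0.001, -0.001, 1.0, 0.0]
force: [-0.7, -0.6, 6.2]
grip_width: 0.0494
gripper_force: 35.9
```

drive_tool(increments=[[[0,0,0,-1,0,0,0],[0,0,0,-3,0,0,0],[0,0,0,-4,0,0,0],[0,0,0,-3,0,0,0],[0,0,0,0,0,0,0],[0,0,0,0,0,0,0]]])

```text
t: 34.42
position: [0.4457, 0.2998, 0.1275]
tcp_rot: [-0.0, -0.001, 1.0, -0.0]
force: [0.2, 0.2, -2.3]
grip_width: 0.0493
gripper_force: 36.7
```

```bash
python3 go.py .5876 .1772 .022 0.003
```

```text
turn [-0.001 -0.001 -0.001] then shift cm [-14.16 -12.3   10.55] | at [0.4457 0.2998 0.1275] t 34.42 w 0.0493 q6 0.59
```

drive_tool(increments=[[[0,-2.8,-2.5,0,0,0,0],[0,-2.8,-2.5,0,0,0,0],[0,-2.8,-2.5,0,0,0,0],[0,-2.8,-2.5,0,0,0,0],[0,-2.8,-2.3,0,0,0,0],[0,0,0,0,0,0,0],[0,0,0,2.5,0,0,0],[0,0,0,3,0,0,0],[0,0,0,2.5,0,0,0],[0,0,0,1,0,0,0],[0,0,0,0,0,0,0],[0,0,0,0,0,0,0]]])

```text
t: 35.92
position: [0.5871, 0.1779, 0.0392]
tcp_rot: [0.001, -0.001, 1.0, 0.0]
force: [0.2, -0.7, -1.0]
grip_width: 0.0492
gripper_force: 36.8
```

```bash
python3 go.py .5876 .1772 .023 0.003
```

```text
turn [ 0.     0.001 -0.001] then shift cm [-0.05 -0.07  1.62] | at [0.5871 0.1779 0.0392] t 35.92 w 0.0492 q6 0.29
```

drive_tool(increments=[[[0,-0.1,0,0.6,0,0,0],[0,0,0,0.4,0,0,0],[0,0,0,0.3,0,0,0],[0,0,0,0.2,0,0,0],[0,0,0,0.1,0,0,0],[0,0,0,0,0,0,0],[0,0,0,0,0,0,0]]])

```text
t: 36.8
position: [0.5874, 0.1774, 0.0232]
tcp_rot: [0.0, -0.001, 1.0, -0.0]
force: [-4.1, -0.5, 6.0]
grip_width: 0.0494
gripper_force: 37.6
```

drive_tool(increments=[[[0.7,0,0,0,0,0,0],[0.8,0,0,0,0,0,0],[1,0,0,0,0,0,0],[1,0,0,0,0,0,0],[1,0,0,0,0,0,0],[1,0,0,-1,0,0,0],[1,0,0,-3,0,0,0],[1,0,0,-4,0,0,0],[1,0,0,-4,0,0,0],[1,0,0,-4,0,0,0],[1,0,0,-2,0,0,0],[1,0,0,0,0,0,0]]])

```text
t: 38.3
position: [0.5889, 0.1779, 0.2049]
tcp_rot: [0.002, -0.001, 1.0, 0.001]
force: [0.8, -0.2, -0.2]
grip_width: 0.0854
gripper_force: 0.0
```

drive_tool(increments=[[[1,3,-4,0,0,0,0],[1,3,-4,0,0,0,0],[1,2,-4,0,0,0,0],[1,2,-4,0,0,0,0],[1,0,0,0,0,0,0],[1,0,0,0,0,0,0]]])

```text
t: 39.05
position: [0.4877, 0.0174, 0.2017]
tcp_rot: [-0.0, -0.001, 1.0, 0.0]
force: [0.0, 0.1, 0.1]
grip_width: 0.0856
gripper_force: 0.0
```

Run:
```python
from cell import arm
import cv2
a=arm.camera('scene')[90:370,130:570,::-1]; cv2.imwrite('pics/end1.png',cv2.resize(a,(790,502),interpolation=cv2.INTER_CUBIC))
a=arm.camera('top')[130:370,40:520,::-1]; cv2.imwrite('pics/end2.png',cv2.resize(a,(800,400),interpolation=cv2.INTER_CUBIC))
```

```text
(no output)
```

View pics/end1.png

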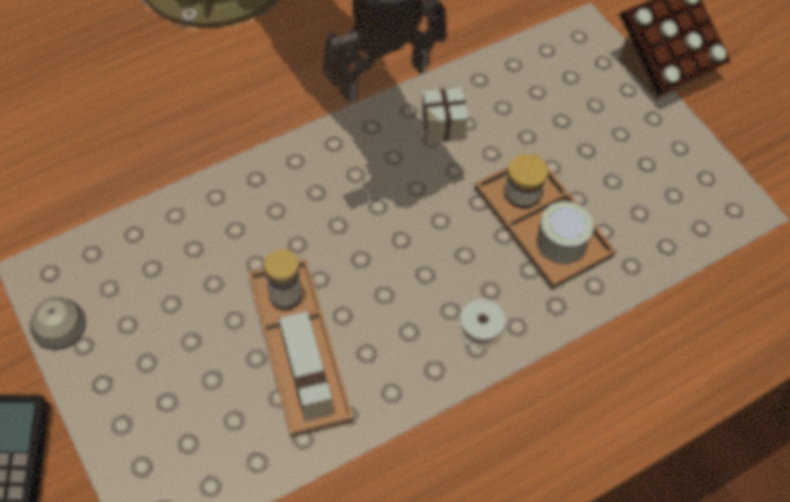

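View pics/end2.png

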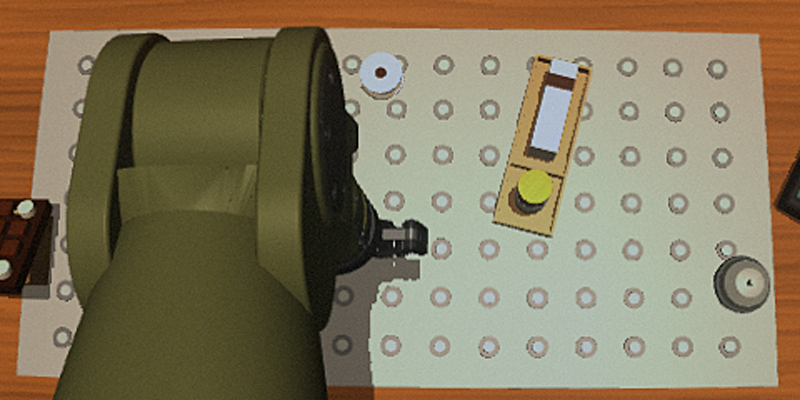

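All four goods stand upright in their compartments. In the scene crop the stick carton is at (305,355), the tall jar at (283,275), the tin at (566,232) and the short jar at (526,180). The praline, bell and spool haven't been touched. Handing in.

```bash
python3 -c "
from cell import arm
print(arm.hand_in())"
```

```text
the job is handed in; nothing more can be done
None
```

Both gift trays are made up as asked and the job is handed in at about 39 s; the final pictures show all four items upright in their compartments, and the praline carton, bell and ribbon spool were not touched.

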